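Unlock the gated latch on the field logger and start it

TASK

Unlock the grey device's transport latch: with the fingertips push its upright knob along the long leg of the L-shaped slot to the corner, then along the short leg fully home to the end. Then press the large green button right down and let it come up again. Push the knob gently without gripping it, do not press the button before the latch is home, and leave everything else on the table where it is.

Things in the scene. Friction and masses are not known exactly. Their poses are not given: they have to be found in the camera images.
- device: Grey rugged case, 200 (its x) x 300 (its y) x 60 mm high, fixed, at a new place and yaw each time; origin on the table under its centre, x and y along its sides, z up. On its top a 10 mm aluminium gate plate covers device x -85 to 75, y -30 to 130 mm, its upper face 70 mm above the table, with an L-shaped slot 15 mm wide and 10 mm deep, dark inside.
- latch_pin: The latch: a 12 mm steel pin running in the slot with 1.5 mm play per side, captive, cannot lift or tilt. It slides with about 1.2 N friction plus 6 N per m/s, stays where it is left and is stopped by the slot's walls. It starts 2 to 30 mm along the long leg. Origin on its axis, 40 mm above the table; axes as the device's. Pushing or squeezing it with more than 35 N is a fault.
- knob_centre (a point): Centre of the latch's black upright cylindrical knob, on the pin's axis, 94 mm above the table. The knob is 22 mm in diameter and 40 mm tall, from 4 to 44 mm above the gate plate (74 to 114 mm above the table).
- slot_start (a point): Outer end of the slot's long leg, on the plate's upper face (70 mm above the table): where the pin's axis is with the pin at that end. The long leg runs 70 mm from here along device -y to slot_corner.
- slot_corner (a point): Square corner of the L, on the plate's upper face: the place of the pin's axis at the corner (pressed against the end wall it is up to 1.5 mm beyond). The pin enters the short leg only when within about 1.5 mm of this place. The short leg runs 55 mm from here along device +x to slot_end.
- slot_end (a point): End of the short leg, the unlocked place: where the pin's axis is when home (pressed against the end wall it is up to 1.5 mm beyond); on the plate's upper face.
- green_button (a joint): Travel of the large round green push button: 0 released, 0.006 m fully down; its spring needs about 5 N to be fully down and brings it up again.
- green_button_top (a point): Centre of the green button's upper face; the button is 42 mm across and faces up, in a black housing on the case top, 90 mm from the device's centre towards device -y.
- quartz_core: White quartz core piece standing on end, 48 mm diameter, 68 mm tall; origin at the centre of its underside; loose bystander, not to be disturbed
- jar: Squat glass sample jar with black lid, 62 mm diameter, 56 mm tall; origin at the centre of its underside; loose bystander, not to be disturbed
- spacer: Rubber core spacer, a ring 48 mm across and 18 mm tall; origin at the centre of its underside; loose bystander, not to be disturbed
- caliper: Steel caliper lying flat, 230 mm long along its y, 10 mm tall; origin under the middle of its beam; loose bystander, not to be disturbed
- moisture_meter: Black hand-held moisture meter lying flat, 58 x 140 x 30 mm, with a short pin head at +y; origin at the centre of its underside; loose bystander, not to be disturbed
- scale_bar: Black and white photo scale bar lying flat, 22 x 120 x 6 mm; origin at the centre of its underside; loose bystander, not to be disturbed

How it is judged (in metres and radians):
On the way, in this order (a step that is already met when the one before it is completed fails the run):
1. the knob is pushed along the long leg to the corner (y of knob_centre in the frame of device below 0.025 m and x of knob_centre in the frame of device below 0 m), for 0.05 s.
2. the knob is pushed along the short leg fully home (x of knob_centre in the frame of device above 0.015 m and y of knob_centre in the frame of device below 0.025 m), for 0.2 s.
3. the green button is pressed right down (value of joint green_button above 0.0045 m), for 0.05 s.
At the end, for the whole second after the job is handed in: The latch knob rests within 5 mm of the end of the short leg (at most 5 mm short of slot_end along device x), the green button has been pressed at least 4.5 of its 6 mm after that and is up again (under 1.5 mm), and the bystanders are where they were (within 15 mm) (all of step 2 and linear speed of latch_pin below 0.01 m/s and value of joint green_button below 0.0015 m); the robot touches nothing.
It fails at once if the button is pressed before the latch is home (value of joint green_button above 0.003 m and not (x of knob_centre in the frame of device above 0.012 m)).
It fails at once if the latch knob is gripped, or pushed with more than 35 N (contact force between the fingers and latch_pin above 35 N).
It fails at once if a bystander is shifted more than 15 mm, lifted or carried (distance of any of quartz_core, jar, spacer, caliper, moisture_meter, scale_bar from where it was at the start of the episode above 0.015 m).
It also fails if it takes over 51 s, if anything falls off the work surface, if the arm or the gripper's body presses on something with over 40 N, if the wrist force passes 120 N, or if a joint passes its speed limit or range.

ROBOT

A 6-joint arm with a two-finger parallel gripper is mounted at the origin on the work surface. World frame = base frame: x ahead of the robot, y to its left, z up, the work surface at z = 0. Lengths are in m, angles in degrees, forces in N, time in s.
With the tool pointing down it reaches from about 0.4 to 0.825 m from the base axis. Payload 7 kg.
Tool frame: the origin (TCP) lies at the very end of the fingers, on their centre line; the grasp point (between the pads) lies 19 mm behind it; z points along the fingers, y is the direction in which the jaws open and shut (so a half turn about z gives the same grasp; the last joint's range is limited). The gripper opens to 88 mm and grips with 3 to 60 N. Pads are 19 mm wide; open, the fingers measure 130 mm over their backs; the gripper's body (78 mm by 193 mm) begins 47 mm behind the grasp point.
Start: joints at [91.507, 20.546, 0.682, 0, -70.136, -16.507], TCP at [0.175, 0.652, 0.227] pointing down, gripper open.
Joint ranges: [-176.03, 176.03], [-82.01, 121.73], [-58.28, 71.71], [-173.87, 95.51], [-174.79, -0.11], [-173.66, 173.66]. Speed limits (degrees/s): [136.94, 136.94, 172.46, 180, 180, 180].

INTERFACE

Orientations are given as [roll, pitch, yaw] about the fixed x, y, z axes, in that order (R = Rz(yaw) Ry(pitch) Rx(roll)).
In Python, from plant import ctrl gives the robot as it stands.
- The arm moves only by the tool move_arm, never from a script. Its argument "increments" is a list of rows, each a list of 2 entries, a list of its own where there are three numbers: the shift along the world's x, y, z in mm, then the turn about the world's z in rad. A call has exactly 8 rows; each row shifts and turns the pose as measured when the row begins; what a row does not reach is not made up. A row lasts 1/10 s, in which the tool goes at most 50 mm and 8.59 degrees, less where a joint would pass 70% of its speed; a pose out of reach is approached as far as the arm can. A call with a gripper value outside its range is refused whole. "jaw" is the gripper command: -1 is shut, 1 is fully open, values between are in proportion, set as the call begins (left out, the last holds). The fingers move at their own pace and stop on an object; the grip force is fixed at half the most. Time passes only in rows, so rows that do not move let the fingers close, or fill a call up. It gives the time, the measured TCP pose, the force and the opening at its end, in the units of the state.
- ctrl.get_obs(): the state, without advancing time (a new reading comes with each control period).
- ctrl.snapshot(name): name is "scene" or "top" or "wrist"; returns a dict with "color" (420x560x3 uint8, red, green, blue), "fx", "fy", "cx", "cy" (pixels), "R" (3x3) and "t" (3): a world point X has camera coordinates R X + t. Camera axes: x right, y down, z forward; pixel columns grow to the right and rows downward; lengths in m; the calibration is good to about 2 mm. A picture is of the moment at which its call begins. There is no depth.
- ctrl.close_job(): hands the job in, once; it reports no verdict.
The state is a dict: "clock": time; "joint_pos": joint angles; "qvel": joint speeds; "tau": joint torques, N m; "tool_pos": TCP position; "orientation": TCP orientation; "force": force on the tool from outside, world axes, zero at the start; "moment": the same for the moment, N m; "opening": finger opening in m.
Only numpy, scipy, OpenCV 4.12 (cv2) and the standard library are available. Lean on these libraries where they do the work, as an engineer would, in place of code of your own. Each camera call takes 0.05 s, during which the arm holds its last target.

## Working session

There is one attempt and no reset: what is moved stays moved. The work goes in short steps, Python scripts to look and compute and a tool call to move; the robot and the scene stay as the last step left them, time stands still between calls to the robot, and variables do not carry over. Pictures are saved under pics/ and viewed, and the job is handed in when it is done.

Besides the shell and the picture viewer there is one more tool, called after "Call:" as name(argument=value, ...), one argument or row to a line, values as JSON. move_arm: Moves the arm, as the interface text tells. Its arguments: {"type":"object","properties":{"increments":{"type":"array","items":{"type":"array"}},"jaw":{"type":"number"}},"required":["increments"]}

```bash
ls; mkdir -p pics
python3 - <<'E'
from plant import ctrl
import cv2
print(ctrl.get_obs())
for n in ["scene","top"]:
    s=ctrl.snapshot(n); cv2.imwrite(f"pics/{n}0.png",s["color"][:,:,::-1]); print(n,s["fx"],s["fy"],s["cx"],s["cy"],s["R"],s["t"])
E
```

```text
pics
{'clock': 0.0, 'joint_pos': array([ 9.15079346e+01,  2.05907642e+01,  6.33220173e-01, -1.92094744e-02,
       -7.01374804e+01, -1.65067220e+01]), 'qvel': array([ 0.05872308,  0.07721802, -0.09010408,  0.06035789,  0.03750228,
        0.01259902]), 'tau': array([-5.05669523e-04, -5.82726645e+01,  2.93059945e+01,  6.99714527e+00,
        6.96104922e-03, -1.46141033e-04]), 'tool_pos': array([0.17459658, 0.65150731, 0.22562894]), 'orientation': array([ 1.79903761e+02, -9.68765887e-03, -1.50053210e+01]), 'force': array([ 0.04495013, -0.70266239, -0.13890894]), 'moment': array([-0.02888922,  0.00144329,  0.01807405]), 'opening': 0.0876362438494672}
scene 452.39132085487324 452.39132085487324 287.1375311606666 208.30093046806925 [[ 0.42098009  0.90688466  0.01832981]
 [ 0.5978911  -0.26223399 -0.75746918]
 [-0.68213048  0.32983868 -0.65261356]] [-0.26287078 -0.23660411  1.33262926]
top 485.0865060942616 485.0865060942616 278.55901888785985 208.21214401679114 [[ 0.00377686 -0.9999358   0.01068335]
 [-0.9995536  -0.0040916  -0.0295948 ]
 [ 0.02963661 -0.01056681 -0.99950488]] [0.04263327 0.52277664 1.09406235]
```

View pics/scene0.png

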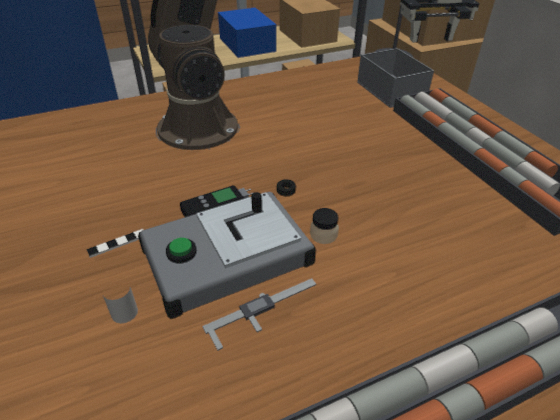

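View pics/top0.png

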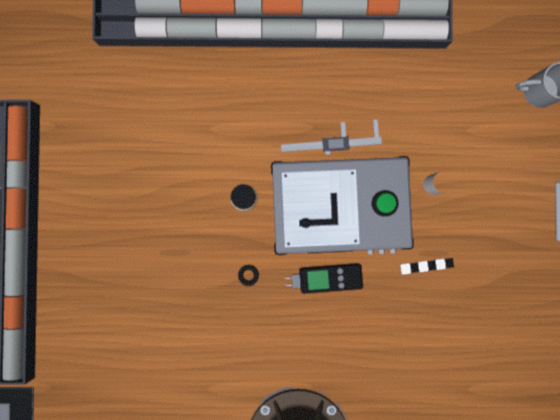

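```bash
cat > h.py <<'E'
import numpy as np,cv2
from plant import ctrl
def ray(s,p,z):
    R=np.array(s["R"]);t=np.array(s["t"])
    C=-R.T@t; d=R.T@np.array([(p[0]-s["cx"])/s["fx"],(p[1]-s["cy"])/s["fy"],1.])
    return C+d*(z-C[2])/d[2]
E
python3 - <<'E'
from h import *
s=ctrl.snapshot("top"); im=s["color"]; hsv=cv2.cvtColor(im,cv2.COLOR_RGB2HSV)
crop=im[145:265,225:465]; cv2.imwrite("pics/crop1.png",cv2.resize(crop[:,:,::-1],None,fx=3.3,fy=3.3,interpolation=cv2.INTER_CUBIC))
roi=np.zeros(im.shape[:2],np.uint8); roi[150:262,265:420]=1
def big(m):
    c,_=cv2.findContours(m.astype(np.uint8),cv2.RETR_EXTERNAL,cv2.CHAIN_APPROX_NONE); return max(c,key=cv2.contourArea)
m=(hsv[...,1]<60)&(hsv[...,2]>165)&(roi>0)
r=cv2.minAreaRect(big(m)); print("plate",r)
for b in cv2.boxPoints(r): print(b,ray(s,b,.07))
print("pc",ray(s,r[0],.07))
g=(hsv[...,0]>45)&(hsv[...,0]<75)&(hsv[...,1]>120)&(roi>0)
g[:,:370]=0
(c,rad)=cv2.minEnclosingCircle(big(g)); print("btn",c,rad,ray(s,c,.08))
d=(hsv[...,2]<70)&(roi>0); d[:,:287]=0; d[:,352:]=0; d[:175]=0;d[242:]=0
for y in range(185,232): print(y,''.join('#' if v else '.' for v in d[y,295:345]))
E
```

```text
plate ((320.1412353515625, 207.8899383544922), (76.22551727294922, 75.97574615478516), 87.61405944824219)
[280.59964 171.39168] [0.59985426 0.04126828 0.07      ]
[356.50955 168.22878] [ 0.60747698 -0.12199892  0.07      ]
[359.68283 244.3882 ] [ 0.44397333 -0.12864378  0.07      ]
[283.77292 247.5511 ] [0.43668978 0.03388995 0.07      ]
pc [ 0.52180797 -0.0438031   0.07      ]
btn (386.0384521484375, 202.7179412841797) 10.561470985412598 [ 0.53308313 -0.1831318   0.08      ]
185 ..................................................
186 ..................................................
187 ..................................................
188 ..................................................
189 ..................................................
190 ..................................................
191 ..................................................
192 ..................................................
193 ..................................................
194 .....................................####.........
195 .....................................####.........
196 ..........
[... 1265 characters left out ...]
###.......................######........
220 ......####################################........
221 .....#####################################........
222 .....#####################################........
223 .....#####################################........
224 .....####################.........................
225 ......#########...................................
226 .........####.....................................
227 ..................................................
228 ..................................................
229 ..................................................
230 ..................................................
231 ..................................................
```

View pics/crop1.png

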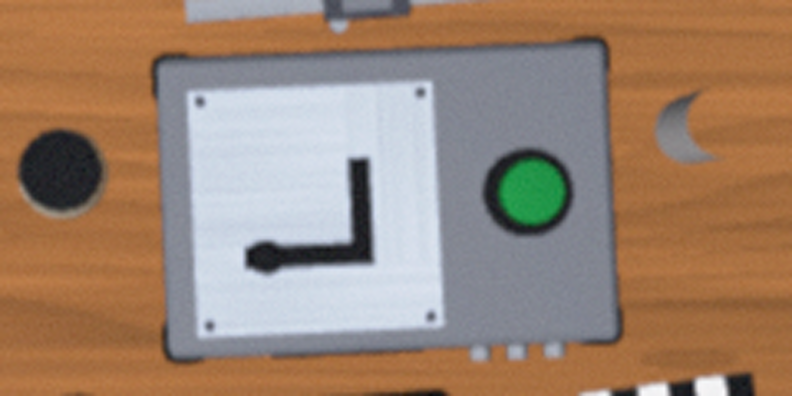

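Run:
```python
from h import *
s=ctrl.snapshot("top")
a=np.radians(2.6);u=np.array([np.cos(a),np.sin(a)]);v=np.array([-u[1],u[0]])
o=np.array([.5291,-.0935])
for n,p,z in [("long leg mid",(320,222),.07),("short end wall",(334,192.9),.07),("corner right wall",(338,222),.07),("short leg mid",(334,205),.07),("start wall",(299.5,222.5),.07),("knobtop",(305.3,222.9),.114)]:
    w=ray(s,p,z)[:2]; print(n,w,(w-o)@u,(w-o)@v)
for n,p in dict(start=(-.035,.09),corner=(-.035,.02),end=(.02,.02),btn=(0,-.09)).items(): print(n,o+p[0]*u+p[1]*v)
# bystanders heights near paths
for n,p,z in [("jar",(243,197),.056),("core",(432,184),.068)]: print(n,ray(s,p,z))
```

```text
long leg mid [ 0.49156699 -0.04353769] -0.0352279316066728 0.051613487754524685
short end wall [ 0.55412262 -0.0735415 ] 0.025902234628132223 0.018802853686637793
corner right wall [ 0.49171332 -0.08214874] -0.03683326854185005 0.013035542122395882
short leg mid [ 0.52813185 -0.07355164] -6.223312508215992e-05 0.019971742367365052
start wall [4.90330361e-01 3.96048847e-04] -0.03447032343697283 0.09555809611051984
knobtop [ 0.48953966 -0.00913584] -0.03569260369728876 0.08607188809094272
start [ 0.49005336 -0.00518035]
corner [ 0.49322877 -0.07510829]
end [ 0.54817215 -0.07261333]
btn [ 0.53318267 -0.18340735]
jar [0.5451992  0.12248477 0.056     ]
core [ 0.57440413 -0.28539921  0.068     ]
```

Call:
move_arm(
  increments=[
    [[20,-38,0],0.03],
    [[20,-38,0],0.03],
    [[20,-38,0],0.03],
    [[20,-38,0],0.03],
    [[20,-38,0],0.03],
    [[20,-38,0],0.03],
    [[20,-38,0],0.03],
    [[20,-38,0],0.03],
  ],
  jaw=-1,
)

```text
clock: 1.0
tool_pos: [0.3358, 0.3392, 0.2221]
orientation: [179.7, -0.0, -0.4]
force: [1.3, 0.8, 0.4]
opening: 0.029
```

Call:
move_arm(
  increments=[
    [[20,-40,0],0.01],
    [[20,-40,0],0.01],
    [[20,-40,0],0.01],
    [[20,-40,0],0.01],
    [[20,-40,0],0.01],
    [[20,-38,0],0],
    [[20,-38,0],0],
    [[10,-22,0],0],
  ],
)

```text
clock: 1.8
tool_pos: [0.4891, 0.0263, 0.224]
orientation: [179.9, -0.3, 2.8]
force: [0.7, 0.4, 0.0]
opening: 0.0002
```

Call:
move_arm(
  increments=[
    [[0,7,-20],0],
    [[0,7,-20],0],
    [[0,0,-20],0],
    [[0,0,-20],0],
    [[0,0,-10],0],
    [[0,0,-5],0],
    [[0,0,0],0],
    [[0,0,0],0],
  ],
)

```text
clock: 2.6
tool_pos: [0.491, 0.036, 0.1271]
orientation: [179.9, -0.4, 2.3]
force: [0.2, 0.2, -0.4]
opening: 0.0006
```

Run:
```python
from h import *
print(ctrl.get_obs()["tool_pos"])
for n in ["scene","wrist"]:
    s=ctrl.snapshot(n); cv2.imwrite(f"pics/{n}1.png",s["color"][:,:,::-1])
```

```text
[0.49104083 0.03596955 0.12709646]
```

View pics/scene1.png

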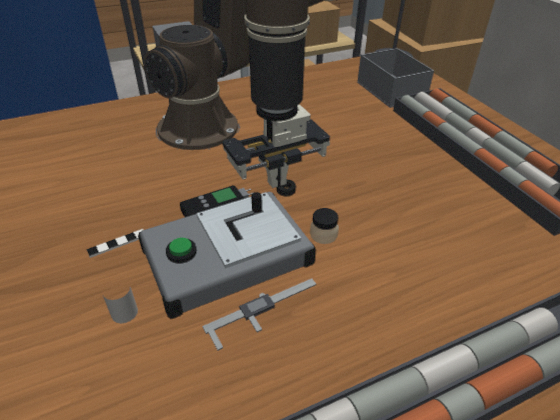

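View pics/wrist1.png

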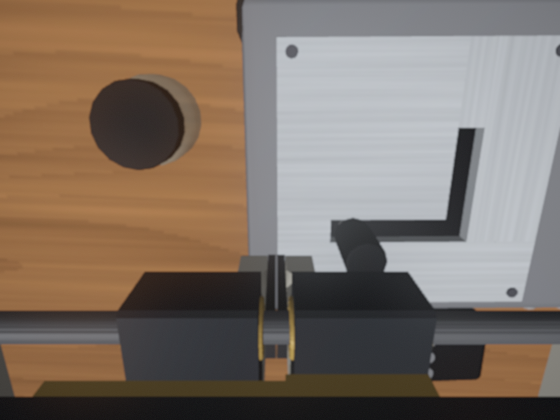

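Call:
move_arm(
  increments=[
    [[-1,0,-15],0],
    [[-1,0,-10],0],
    [[0,0,-8],0],
    [[0,0,-5],0],
    [[0,-4,0],0],
    [[0,-4,0],0],
    [[0,-4,0],0],
    [[0,-4,0],0],
  ],
)

```text
clock: 3.5
tool_pos: [0.4914, 0.02, 0.0909]
orientation: [-179.9, -0.8, 2.4]
force: [-0.1, 0.7, 0.2]
opening: 0.0001
```

Call:
move_arm(
  increments=[
    [[-1,-4,0],0],
    [[-1,-4,0],0],
    [[0,-4,0],0],
    [[0,-5,0],0],
    [[0,-5,0],0],
    [[0,-5,0],0],
    [[0,-5,0],0],
    [[0,-5,0],0],
  ],
)

```text
clock: 4.3
tool_pos: [0.4909, -0.0194, 0.092]
orientation: [-179.8, -1.0, 2.4]
force: [0.8, 1.8, 0.1]
opening: 0.0005
```

Run:
```python
from h import *
o=ctrl.get_obs();print(o["tool_pos"],o["force"])
s=ctrl.snapshot("scene"); cv2.imwrite(f"pics/scene2.png",cv2.resize(s["color"][130:310,130:350,::-1],None,fx=3,fy=3))
```

```text
[ 0.4909416  -0.01939631  0.09204962] [0.84581899 1.83658748 0.07778666]
```

View pics/scene2.png

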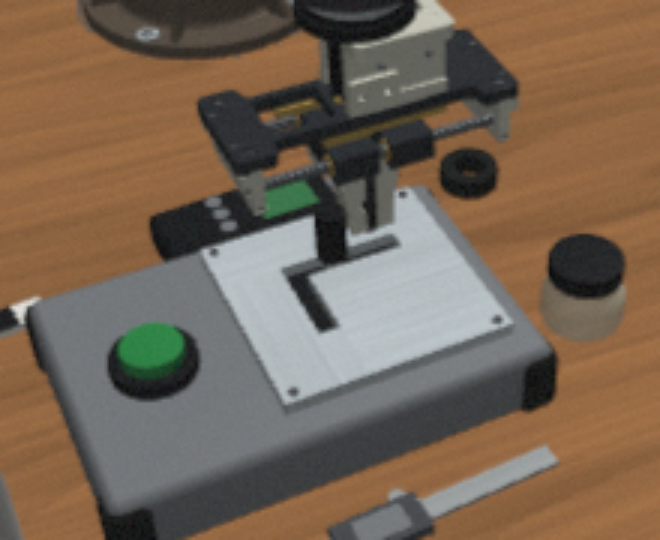

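Call:
move_arm(
  increments=[
    [[0,-4,0],0],
    [[0,-4,0],0],
    [[0,-4,0],0],
    [[0,-3,0],0],
    [[0,-3,0],0],
    [[0,-2,0],0],
    [[0,-2,0],0],
    [[0,-2,0],0],
  ],
)

```text
clock: 5.15
tool_pos: [0.491, -0.046, 0.0921]
orientation: [-179.8, -1.0, 2.4]
force: [1.2, 1.1, -0.1]
opening: 0.0004
```

Run:
```python
from h import *
o=ctrl.get_obs();print(o["tool_pos"],o["force"])
s=ctrl.snapshot("scene"); cv2.imwrite(f"pics/scene3.png",cv2.resize(s["color"][150:290,150:310,::-1],None,fx=4,fy=4))
```

```text
[ 0.49103383 -0.04600409  0.09213687] [ 1.20639432  1.0777439  -0.0545258 ]
```

View pics/scene3.png

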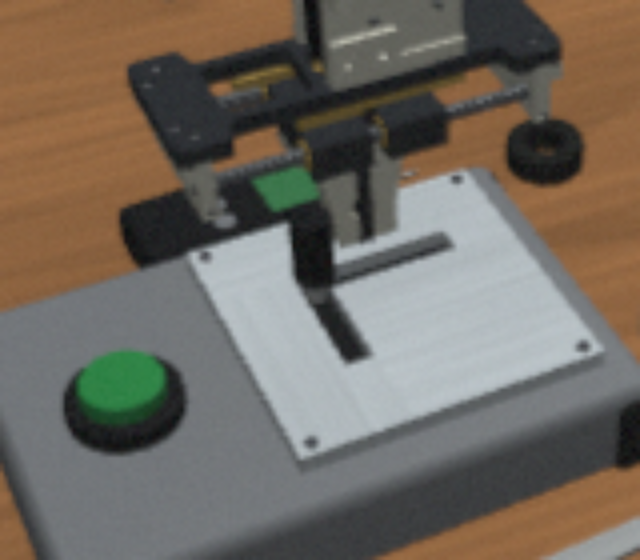

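Call:
move_arm(
  increments=[
    [[0,-2,0],0],
    [[0,-2,0],0],
    [[0,-1,0],0],
    [[0,-1,0],0],
    [[0,-1,0],0],
    [[0,-1,0],0],
    [[0,-1,0],0],
    [[0,-1,0],0],
  ],
)

```text
clock: 6.0
tool_pos: [0.4914, -0.0502, 0.0923]
orientation: [-179.3, -1.2, 2.4]
force: [-1.7, 8.8, 1.8]
opening: 0.0004
```

Call:
move_arm(
  increments=[
    [[0,5,0],0],
    [[0,5,0],0],
    [[-10,3,0],0],
    [[-12,0,0],0],
    [[-12,0,0],0],
    [[0,0,0],0],
    [[0,-10,0],0],
    [[0,-10,0],0],
  ],
)

```text
clock: 6.8
tool_pos: [0.4517, -0.0578, 0.0919]
orientation: [-179.4, -1.0, 2.5]
force: [-0.5, -0.0, -0.2]
opening: 0.0004
```

Run:
```python
from h import *
o=ctrl.get_obs();print(o["tool_pos"],o["force"])
s=ctrl.snapshot("scene"); cv2.imwrite(f"pics/scene4.png",cv2.resize(s["color"][150:290,150:310,::-1],None,fx=4,fy=4))
```

```text
[ 0.45172002 -0.05778506  0.09193707] [-0.4636535  -0.04773858 -0.15576058]
```

View pics/scene4.png

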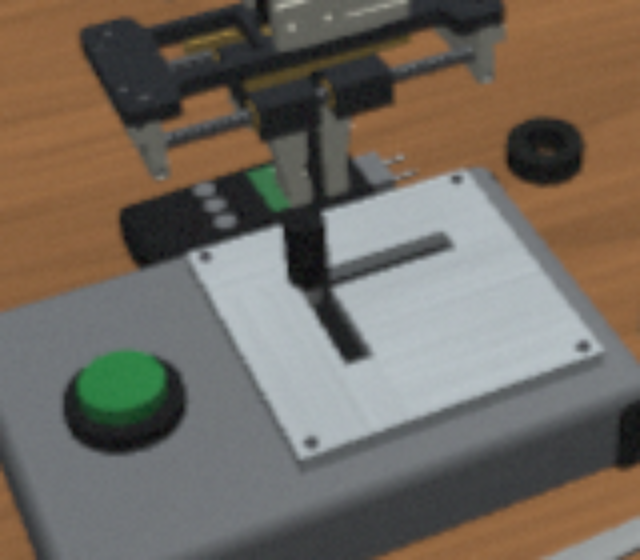

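Call:
move_arm(
  increments=[
    [[0,-10,0],0],
    [[0,-7,0],0],
    [[0,-1,0],0],
    [[4,0,0],0],
    [[4,0,0],0],
    [[4,0,0],0],
    [[4,0,0],0],
    [[4,0,0],0],
  ],
)

```text
clock: 7.65
tool_pos: [0.474, -0.0799, 0.0915]
orientation: [-179.4, -1.0, 2.3]
force: [-2.0, -0.1, 1.5]
opening: 0.0005
```

Call:
move_arm(
  increments=[
    [[4,0,0],0],
    [[4,0,0],0],
    [[4,0,0],0],
    [[4,0,0],0],
    [[4,0,0],0],
    [[4,0,0],0],
    [[4,0,0],0],
    [[4,0,0],0],
  ],
)

```text
clock: 8.45
tool_pos: [0.5064, -0.0793, 0.0907]
orientation: [-179.4, -0.7, 2.3]
force: [-3.2, 2.0, 0.5]
opening: 0.0004
```

Run:
```python
from h import *
o=ctrl.get_obs();print(o["tool_pos"],o["force"])
s=ctrl.snapshot("scene"); cv2.imwrite(f"pics/scene5.png",cv2.resize(s["color"][150:290,150:310,::-1],None,fx=4,fy=4))
```

```text
[ 0.50635448 -0.07925218  0.09068339] [-3.16840979  2.02754726  0.51273356]
```

View pics/scene5.png

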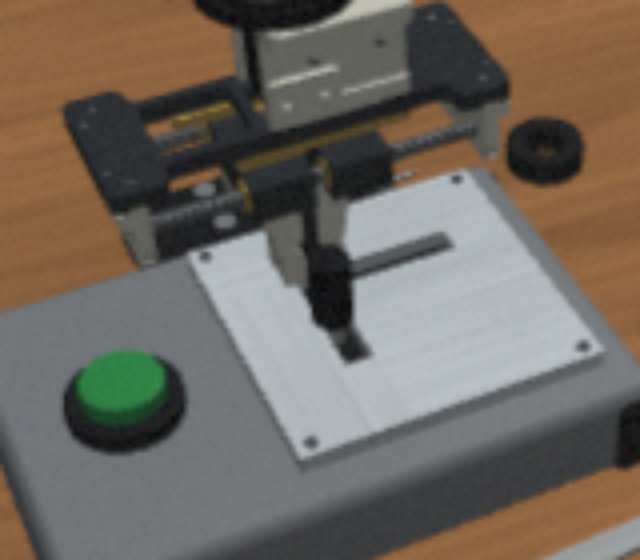

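Call:
move_arm(
  increments=[
    [[4,1,0],0],
    [[4,1,0],0],
    [[4,0,0],0],
    [[3,0,0],0],
    [[2,0,0],0],
    [[2,0,0],0],
    [[2,0,0],0],
    [[1,0,0],0],
  ],
)

```text
clock: 9.3
tool_pos: [0.5304, -0.0773, 0.0904]
orientation: [-179.4, -0.6, 2.3]
force: [-7.3, 0.9, 5.0]
opening: 0.0005
```

Call:
move_arm(
  increments=[
    [[1,0,0],0],
    [[1,0,0],0],
    [[1,0,0],0],
    [[1,0,0],0],
    [[1,0,0],0],
    [[1,0,0],0],
    [[1,0,0],0],
    [[1,0,0],0],
  ],
)

```text
clock: 10.1
tool_pos: [0.5302, -0.0774, 0.0903]
orientation: [-179.3, 0.2, 2.2]
force: [-6.1, 2.8, 5.4]
opening: 0.0005
```

Run:
```python
from h import *
o=ctrl.get_obs();print(o["tool_pos"],o["force"])
s=ctrl.snapshot("scene"); cv2.imwrite(f"pics/scene6.png",cv2.resize(s["color"][150:290,150:310,::-1],None,fx=4,fy=4))
```

```text
[ 0.53018441 -0.07741267  0.09026156] [-6.05508185  2.78982455  5.3752164 ]
```

View pics/scene6.png

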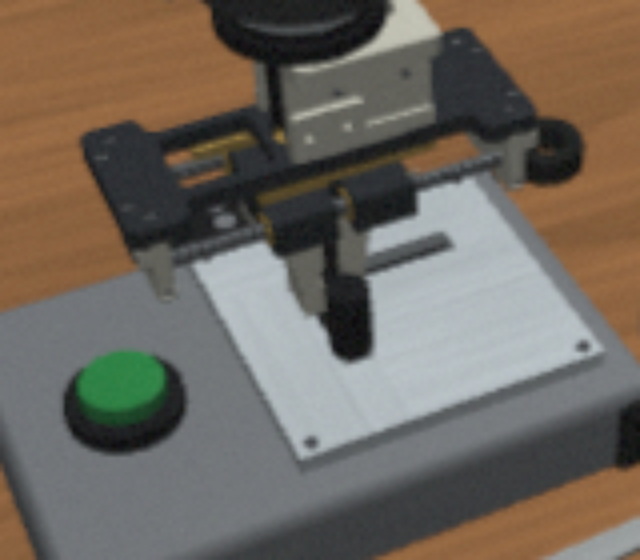

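Call:
move_arm(
  increments=[
    [[-8,0,0],0],
    [[-10,0,0],0],
    [[-5,0,5],0],
    [[0,0,20],0],
    [[0,0,20],0],
    [[0,0,10],0],
    [[0,-15,0],0],
    [[0,-20,0],0],
  ],
)

```text
clock: 10.95
tool_pos: [0.5067, -0.112, 0.1502]
orientation: [-179.4, -0.3, 2.4]
force: [-0.1, 1.3, -1.1]
opening: 0.0005
```

Run:
```python
from h import *
o=ctrl.get_obs();print(o["tool_pos"],o["force"])
s=ctrl.snapshot("scene"); cv2.imwrite(f"pics/scene7.png",cv2.resize(s["color"][150:290,150:310,::-1],None,fx=4,fy=4))
hsv=cv2.cvtColor(s["color"],cv2.COLOR_RGB2HSV)
g=((hsv[...,0]>45)&(hsv[...,0]<75)&(hsv[...,1]>120)).astype(np.uint8); g[:,:160]=0;g[:,205:]=0;g[:230]=0;g[265:]=0
M=cv2.moments(g,True);c=(M["m10"]/M["m00"],M["m01"]/M["m00"]);print(c)
for z in (.075,.08,.085,.09,.095):print(z,ray(s,c,z))
```

```text
[ 0.50669021 -0.11200467  0.15023842] [-0.12778662  1.31449761 -1.10404921]
(179.9431137724551, 246.52694610778443)
0.075 [ 0.5319158  -0.18336844  0.075     ]
0.08 [ 0.53698793 -0.18401198  0.08      ]
0.085 [ 0.54206006 -0.18465552  0.085     ]
0.09 [ 0.54713218 -0.18529907  0.09      ]
0.095 [ 0.55220431 -0.18594261  0.095     ]
```

View pics/scene7.png

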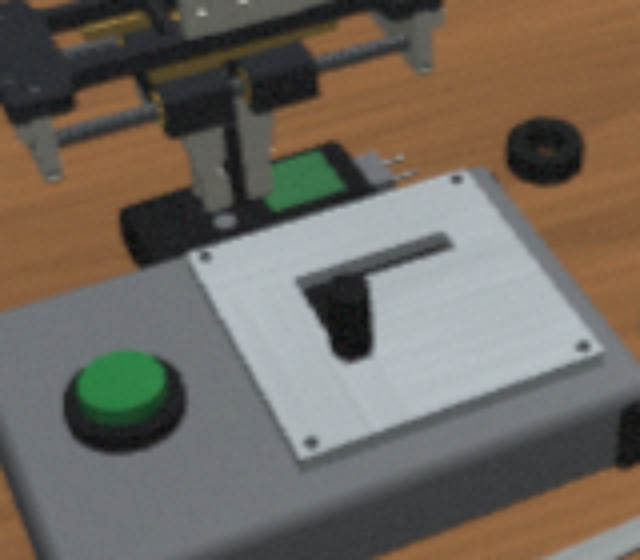

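Call:
move_arm(
  increments=[
    [[5,-15,0],0],
    [[5,-15,0],0],
    [[5,-15,0],0],
    [[5,-12,0],0],
    [[4,-6,0],0],
    [[2,-2,0],0],
    [[0,0,0],0],
    [[0,0,0],0],
  ],
)

```text
clock: 11.8
tool_pos: [0.5332, -0.182, 0.1508]
orientation: [-179.4, -0.4, 2.3]
force: [0.7, 0.6, -1.0]
opening: 0.0007
```

Call:
move_arm(
  increments=[
    [[0,-1,-20],0],
    [[0,0,-18],0],
    [[0,0,-10],0],
    [[0,0,-6],0],
    [[0,0,-4],0],
    [[0,0,-3],0],
    [[0,0,-3],0],
    [[0,0,-2],0],
  ],
)

```text
clock: 12.6
tool_pos: [0.5347, -0.1809, 0.085]
orientation: [-179.4, -0.7, 2.5]
force: [0.4, -0.7, -0.6]
opening: 0.0002
```

Call:
move_arm(
  increments=[
    [[0,-1,-2],0],
    [[0,-1,-2],0],
    [[0,0,-2],0],
    [[0,0,-2],0],
    [[0,0,-2],0],
    [[0,0,-2],0],
    [[0,0,-2],0],
    [[0,0,-2],0],
  ],
)

```text
clock: 13.4
tool_pos: [0.5353, -0.1831, 0.076]
orientation: [-179.5, -0.9, 2.7]
force: [-8.6, 4.8, 20.1]
opening: 0.0006
```

Run:
```python
from h import *
o=ctrl.get_obs();print(o["tool_pos"],o["force"])
s=ctrl.snapshot("scene"); cv2.imwrite(f"pics/scene8.png",cv2.resize(s["color"][150:290,150:310,::-1],None,fx=4,fy=4))
```

```text
[ 0.53533472 -0.1831468   0.07602066] [-8.60878275  4.80725628 20.13833872]
```

View pics/scene8.png

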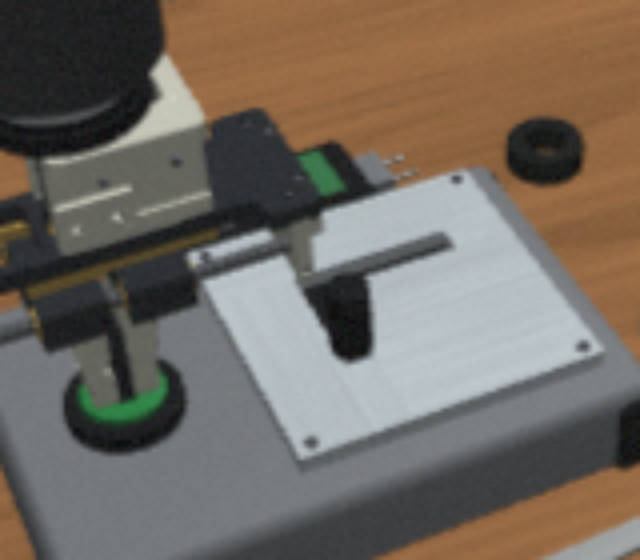

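Call:
move_arm(
  increments=[
    [[0,0,5],0],
    [[0,0,10],0],
    [[0,0,20],0],
    [[0,0,20],0],
    [[0,0,20],0],
    [[0,0,10],0],
    [[0,0,0],0],
    [[0,0,0],0],
  ],
)

```text
clock: 14.25
tool_pos: [0.5351, -0.1834, 0.1648]
orientation: [-179.5, -0.9, 2.6]
force: [-0.4, -0.1, -0.0]
opening: 0.0002
```

Run:
```python
from h import *
o=ctrl.get_obs();print(o["clock"],o["tool_pos"],o["force"],o["qvel"])
s=ctrl.snapshot("scene"); cv2.imwrite(f"pics/scene9.png",cv2.resize(s["color"][130:340,80:360,::-1],None,fx=2.8,fy=2.8))
```

```text
14.25 [ 0.5350884  -0.18337542  0.16481507] [-0.37806961 -0.12984636 -0.04473682] [-0.00505987 -0.19072246  0.1682914   0.01831337  0.0392637  -0.02389047]
```

View pics/scene9.png

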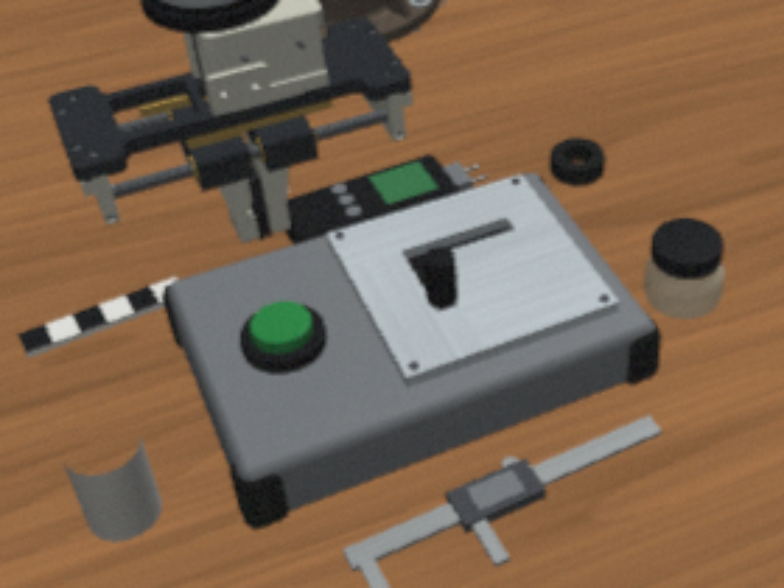

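Run:
```python
from h import *
s=ctrl.snapshot("scene")
w=ray(s,(80+437/2.8,130+254/2.8),.114)[:2]
a=np.radians(2.6);u=np.array([np.cos(a),np.sin(a)]);v=np.array([-u[1],u[0]]);o=np.array([.5291,-.0935])
print(w,(w-o)@u,(w-o)@v)
w=ray(s,(80+441/2.8,130+302/2.8),.074)[:2];print("front bottom edge",(w-o)@u,(w-o)@v)
ctrl.close_job()
```

```text
[ 0.54735318 -0.0736429 ] 0.019135165192525547 0.019008642520668303
front bottom edge 0.024681054567228716 0.017315610480275027
the job is handed in; nothing more can be done
```

I pushed the latch knob along the long leg to the corner, then along the short leg to the end. After that I pressed the green button right down and released it. The job was handed in at about 14 s of the 51 s allowed.

- **Latch:** with the jaws shut, the fingertips pushed the knob until it stopped against the wall at the corner (8.8 N) and again at the end (about 7 N). These readings were taken at the end of each move, so a brief peak in between would not show. In the last picture the knob is at device (19, 19) mm, where I measured slot_end to be (20, 20). A rougher reading of the knob's front bottom edge put that edge at x = 25 mm. It should be near 31 mm, so the two readings disagree by about 6 mm. I trust the knob-top reading because the fingers' stopping place matches the slot end wall.
- **Button:** it was pressed only after the latch was home, until the force reached about 20 N. It looked flush with its housing when down and is raised again in the last picture.
- **Surroundings:** the last picture shows the bystanders where they were, judged by eye and not measured. The gripper is about 8 cm above the button and touches nothing (force about 0.4 N).

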